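# Find the concealed battery catch on an instrument case

## Task

The battery door of the blue instrument case is released by a concealed catch: of the four identical recessed square plates beside the door, one gives when pressed and the other three are blind. Feel over the plates with the fingertips, press the one that gives fully in so that the door lifts by itself as far as it goes, then take the hand away. Do not touch the door, and leave the vial on the case and the bottle, handheld meter and screwdriver around it standing or lying where they are.

Things in the scene. Friction and masses are not known exactly. Their poses are not given: they have to be found in the camera images.
- case: blue instrument case, fixed, 220 (x) by 440 (y) by 110 mm high. Origin: centre of its underside, z up. Its +y half has four wells, 56 mm square, square to the case, 2 x 2 at 76 mm pitch; the battery door is on the -y half. In each well a 53 mm square grey plate has its face 2 mm below the flat top (110 mm). Three are rigid (blind); one, in a well that changes from run to run, is the catch
- plate1 (a point): centre of the outer face (at rest) of the plate in well 1; in the case's own frame it lies at x -38, y 37, z 108 mm. It does not say what is behind the plate, and does not move when the plate is pressed
- plate2 (a point): centre of the outer face (at rest) of the plate in well 2; in the case's own frame it lies at x -38, y 113, z 108 mm. It does not say what is behind the plate, and does not move when the plate is pressed
- plate3 (a point): centre of the outer face (at rest) of the plate in well 3; in the case's own frame it lies at x 38, y 37, z 108 mm. It does not say what is behind the plate, and does not move when the plate is pressed
- plate4 (a point): centre of the outer face (at rest) of the plate in well 4; in the case's own frame it lies at x 38, y 113, z 108 mm. It does not say what is behind the plate, and does not move when the plate is pressed
- catch (a joint): how far the hidden catch plate is pushed in, m: 0 at rest, 0.008 fully in (its face then 10 mm below the panel). It moves straight down into the case against a steady friction of about 3.5 N, with no return spring: it stays as deep as it was last pressed
- door: grey battery door, 130 (x) by 164 (y) by 6 mm, flush in the case top. Origin: middle of its hinge edge, upper face, at x 66, y -115, z 110 mm in the case's frame; axes as the case's when shut. Linked to the catch, it rises in step with it: with the catch fully in, its -x edge has swung up about 50 mm (0.4 rad) and it stays up
- vial: small screw-cap glass vial, 24 mm across, 42 mm high, standing loose on the case's +y end margin. Origin: centre of its underside
- bottle: amber bottle, 60 mm across, 130 mm high, standing loose on the bench beyond the -y end of the case. Origin: centre of its underside
- meter: dark blue handheld meter, 150 by 70 by 32 mm, lying loose on the bench beyond the +y end of the case. Origin: centre of its underside
- driver: screwdriver, about 200 mm long and 26 mm thick, black handle, lying loose on the bench between the robot and the case. Origin on its underside
Mind the look-alikes: they are no part of the job. Of the things that look like the bottle, take the one that is nearest to the robot's base at the start. Of the things that look like the meter, take the one that is farthest from the robot's base at the start.

How it is judged:
On the way:
1. the catch plate is pressed fully in (value of joint catch above 0.0065 m), for 0.2 s.
At the end, for the whole second after the job is handed in: The catch is in by more than 6.5 of its 8 mm, the battery door stands up by more than 0.3 rad and is at rest, the vial, bottle, meter and screwdriver are within 20 mm of where they began, and the vial, bottle and meter are upright within 0.2 rad (value of joint catch above 0.0065 m and angle between door's own z axis and vertical above 0.3 rad and angular speed of door below 0.2 rad/s and distance of each of vial, bottle, meter, driver from where it was at the start of the episode below 0.02 m and angle between each of vial, bottle, meter's own z axis and vertical below 0.2 rad); the robot touches nothing.
It fails at once if the robot pries, lifts or pushes the battery door (more than 2 N) (contact force between any of the fingers, the arm and door above 2 N).
It fails at once if the vial, bottle, meter or screwdriver is lifted or shifted by more than 20 mm (distance of any of vial, bottle, meter, driver from where it was at the start of the episode above 0.02 m).
It also fails if it takes over 56 s, if anything falls off the work surface, if the arm or the gripper's body presses on something with over 40 N, if the wrist force passes 120 N, or if a joint passes its speed limit or range.

## Robot

A 6-joint arm with a two-finger parallel gripper is mounted at the origin on the work surface. World frame = base frame: x ahead of the robot, y to its left, z up, the work surface at z = 0. Lengths are in m, angles in rad, forces in N, time in s.
With the tool pointing down it reaches from about 0.425 to 0.925 m from the base axis. Payload 12.5 kg.
Tool frame: the origin (TCP) lies where the fingers leave the gripper's body, on its centre line; the fingertips stand 73 mm ahead of it and the grasp point (between the pads) lies 54 mm ahead of it; z points along the fingers, y is the line along which they close (so a half turn about z gives the same grasp; the last joint's range is limited). The gripper opens to 85 mm and grips with 20 to 120 N. Pads are 22 mm wide; open, the fingers measure 114 mm over their backs; the gripper's body (76 mm by 85 mm) begins 54 mm behind the grasp point. The pads swing forward as they close: fully open they stand 13 mm farther back than shut.
Start: joints at [1.161, 0.491, 1.559, -0, 1.092, -0.106], TCP at [0.187, 0.596, 0.304] pointing down, gripper open.
Joint ranges: [-3.1, 3.1], [-0.84, 2.19], [0.05, 2.79], [-1.13, 4.28], [0.06, 2.93], [-2.69, 2.69]. Speed limits (rad/s): [2.22, 2.22, 2.79, 3.14, 3.14, 3.14].

## Interface

Orientations are given as a unit quaternion [w, x, y, z].
In Python, from workcell import manip gives the robot as it stands.
- The arm moves only by the tool play_rows, never from a script. Its argument "moves" is a list of rows, each a list of 6 numbers: the shift along the tool's x, y, z in mm, then the turn, a rotation vector about the tool's x, y, z in rad. In form: [[dx, dy, dz, wx, wy, wz], ...]. A call has 1 to 8 rows; each row is the pose to reach, as a shift and turn from the pose commanded when the call began, along the tool's axes at that moment; what a row does not reach only later rows make up. A row lasts 1/10 s, in which the tool goes at most 50 mm and 8.59 degrees, less where a joint would pass 70% of its speed; a pose out of reach is approached as far as the arm can. A call with a gripper value outside its range is refused whole. "jaw" is the finger opening in mm, from 0 to 85.4, set as the call begins (left out, the last holds). The fingers move at their own pace and stop on an object; "squeeze" is the grip in N (left out, the last holds). Time passes only in rows, so rows that repeat a pose let the fingers close. It gives the time, the measured TCP pose, the force, the opening and the grip force at its end, in the units of the state.
- manip.state(): the state, without advancing time (a new reading comes with each control period).
- manip.get_image(name): name is "side" or "top"; returns a dict with "pixels" (420x560x3 uint8, red, green, blue), "intrinsics" (3x3 intrinsics, pixels), "extrinsics" (4x4, takes a point from camera to world coordinates). Camera axes: x right, y down, z forward; pixel columns grow to the right and rows downward; lengths in m; the calibration is good to about 2 mm. A picture is of the moment at which its call begins. There is no depth.
- manip.sign_off(): hands the job in; it is judged then, once.
Trained networks look in a picture, given as the dict that the camera call returned (one of the last four; its "shot" number tells which), for a name from the list of things; names that differ only in an ending like _2 or _b are one class to them, and where a whole thing is asked for, a point or a joint stands for the part that bears it (a point fixed in the world has none). Each returns a list of dicts, best first, with "p" (0 to 1); they miss things now and then, are a little off and sometimes report something else, mostly with a low value. They report only what shows in the picture. A call takes as long as a camera call. They do not tell look-alikes from the thing itself.
- manip.recognise(picture, query): "extent" ([centre column, centre row, width, height] in pixels, round what is visible of it).
- manip.outline_of(picture, query): "pixels" (420x560 bool, what is visible of it) and "extent" ([centre column, centre row, width, height] in pixels, round what is visible of it).
- manip.pinpoint(picture, query): "xy" ([column, row] in pixels: a listed point, or the origin of a listed thing).
The state is a dict: "time_s": time; "joints": joint angles; "dq": joint speeds; "effort": joint torques, N m; "tcp_pos": TCP position; "eef_rot": TCP orientation; "force": force on the tool from outside, world axes, zero at the start; "moment": the same for the moment, N m; "width": finger opening in m; "finger_force": force on a finger pad.
Only numpy, scipy, OpenCV 4.12 (cv2) and the standard library are available. Lean on these libraries where they do the work, as an engineer would, in place of code of your own. Each camera call takes 0.05 s, during which the arm holds its last target. There are 200 camera calls.

## Working session

There is one attempt and no reset: what is moved stays moved. The work goes in short steps, Python scripts to look and compute and a tool call to move; the robot and the scene stay as the last step left them, time stands still between calls to the robot, and variables do not carry over. Pictures are saved under pics/ and viewed, at most 10 in all, crops included, and the job is handed in when it is done.

Besides the shell and the picture viewer there is one more tool, called after "Emit:" as name([rows], argument=value, ...), one row to a line, values as JSON. play_rows: Moves the arm, as the interface text tells. Its arguments: {"type":"object","properties":{"moves":{"type":"array","items":{"type":"array","items":{"type":"number"}}},"jaw":{"type":"number"},"squeeze":{"type":"number"}},"required":["moves"]}

```bash
mkdir -p pics; cat > h.py <<'E'
import numpy as np, cv2
from workcell import manip
def ray(im,px):
    K=np.array(im["intrinsics"]);T=np.array(im["extrinsics"])
    d=T[:3,:3]@np.linalg.solve(K,[px[0],px[1],1.]);return T[:3,3],d
def onz(im,px,z):
    o,d=ray(im,px);return o+d*(z-o[2])/d[2]
def proj(im,P):
    K=np.array(im["intrinsics"]);T=np.array(im["extrinsics"])
    c=T[:3,:3].T@(np.array(P)-T[:3,3]);p=K@c;return p[:2]/p[2]
def save(im,n): cv2.imwrite("pics/"+n,im["pixels"][:,:,::-1])
E
python3 - <<'E'
from h import *
np.set_printoptions(precision=3,suppress=True)
s=manip.state();print(s["tcp_pos"],s["eef_rot"],s["force"],s["width"])
ims={n:manip.get_image(n) for n in("top","side")}
zs=dict(plate1=.108,plate2=.108,plate3=.108,plate4=.108,door=.11,vial=.11,bottle=0,meter=0,driver=0,case=0)
for n,im in ims.items():
    save(im,n+"0.png");print(n,np.array(im["extrinsics"])[:3,3])
    for q,z in zs.items():
        for r in manip.pinpoint(im,q)[:3]:
            print(q,round(r["p"],2),np.array(r["xy"]),onz(im,r["xy"],z))
a=np.hstack
E
```

```text
[0.187 0.596 0.303] [-0.     0.151  0.988 -0.001] [-0.983  0.623 -0.336] 0.08514899730574249
top [0.468 0.02  1.102]
plate1 0.98 [262.2 228. ] [0.553 0.019 0.108]
plate1 0.95 [220.9 203.5] [0.61  0.116 0.108]
plate1 0.83 [254.7 200.1] [0.618 0.037 0.108]
plate2 0.98 [262.2 228. ] [0.553 0.019 0.108]
plate2 0.95 [220.9 203.5] [0.61  0.116 0.108]
plate2 0.83 [254.7 200.1] [0.618 0.037 0.108]
plate3 0.98 [262.2 228. ] [0.553 0.019 0.108]
plate3 0.95 [220.9 203.5] [0.61  0.116 0.108]
plate3 0.83 [254.7 200.1] [0.618 0.037 0.108]
plate4 0.98 [262.2 228. ] [0.553 0.019 0.108]
plate4 0.95 [220.9 203.5] [0.61  0.116 0.108]
plate4 0.83 [254.7 200.1] [0.618 0.037 0.108]
door 0.93 [319.1 175.8] [ 0.677 -0.113  0.11 ]
vial 0.63 [192.2 243. ] [0.518 0.179 0.11 ]
bottle 0.82 [390.7 139.7] [ 0.8   -0.319  0.   ]
bottle 0.67 [370.5 182.7] [ 0.684 -0.263  0.   ]
meter 0.61 [150.5 223.1] [0.573 0.304 0.   ]
driver 0.78 [297.4 283.6] [ 0.422 -0.071  0.   ]
driver 0.49 [257.6 199. ] [0.638 0.032 0.   ]
case 0.63 [271.9 220.2] [ 0.583 -0.005  0.   ]
side [0.408 0.681 0.84 ]
plate1 0.95 [252.  220.3] [0.6
[... 282 characters left out ...]
31 0.108]
plate3 0.88 [248.5 255.3] [0.603 0.122 0.108]
plate3 0.84 [292.  221.7] [0.542 0.015 0.108]
plate4 0.95 [252.  220.3] [0.622 0.031 0.108]
plate4 0.88 [248.5 255.3] [0.603 0.122 0.108]
plate4 0.84 [292.  221.7] [0.542 0.015 0.108]
door 0.69 [245.4 168.9] [ 0.681 -0.117  0.11 ]
door 0.28 [248.1 252.7] [0.605 0.117 0.11 ]
vial 0.53 [285.2 286.6] [0.517 0.176 0.11 ]
bottle 0.77 [225.8 149.2] [ 0.798 -0.303  0.   ]
bottle 0.29 [247.4 254. ] [0.635 0.036 0.   ]
meter 0.95 [352.1 410.2] [0.361 0.323 0.   ]
meter 0.59 [243.8 366.8] [0.565 0.293 0.   ]
driver 0.78 [349.6 238. ] [ 0.422 -0.067  0.   ]
driver 0.6 [253.6 220.9] [ 0.65  -0.064  0.   ]
case 0.89 [269.1 245.5] [0.595 0.    0.   ]
```

View pics/top0.png

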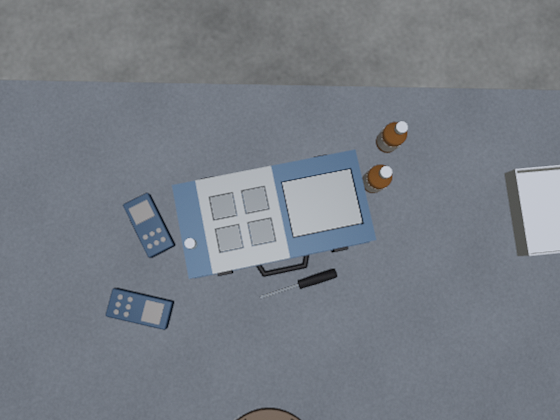

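View pics/side0.png

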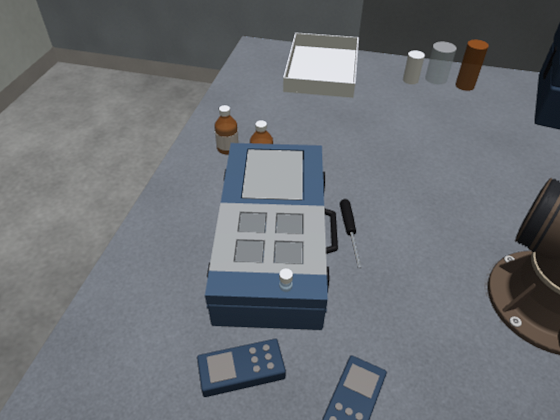

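The top view shows the case with the plates at (262,232), (229,238), (255,200) and (223,206), and the vial at (190,243). The door is at (322,203).

The look-alikes only need to be avoided:
- **Bottles:** (377,178) and (393,137). The one at (377,178) is nearer the base, so it is the one meant.
- **Meters:** (149,225) and (140,308). The one at (149,225) is farther from the base, so it is the one meant.

I reach for neither. Next I fit the case pose from the plate outlines.

```bash
python3 - <<'E'
from h import *
from scipy.spatial.transform import Rotation as R
np.set_printoptions(precision=4,suppress=True)
case=np.array([[-38,37],[-38,113],[38,37],[38,113]])/1000
guess=np.array([[.548,.018],[.54,.1],[.618,.035],[.608,.118]])
acc=[]
for n in("top","side"):
    im=manip.get_image(n);got=np.full((4,2),np.nan)
    for r in manip.pinpoint(im,"plate1"):
        p=onz(im,r["xy"],.108)[:2];d=np.linalg.norm(guess-p,axis=1);i=d.argmin()
        if d[i]<.025 and np.isnan(got[i,0]): got[i]=p
    print(n,got); acc.append(got)
m=np.nanmean(acc,axis=0); ok=~np.isnan(m[:,0])
c=case[ok]-case[ok].mean(0);w=m[ok]-m[ok].mean(0)
th=np.arctan2((c[:,0]*w[:,1]-c[:,1]*w[:,0]).sum(),(c*w).sum())
Rm=np.array([[np.cos(th),-np.sin(th)],[np.sin(th),np.cos(th)]])
t=m[ok].mean(0)-Rm@case[ok].mean(0)
P=case@Rm.T+t
print("yaw",th,"t",t,"\n",P,"\nres",P-m)
im=manip.get_image("top");v=im["pixels"][:,:,::-1].copy()
def box(cx,cy,hx,hy,z):
    q=np.array([[cx-hx,cy-hy],[cx+hx,cy-hy],[cx+hx,cy+hy],[cx-hx,cy+hy]])@Rm.T+t
    return np.array([proj(im,[*a,z]) for a in q])
v=cv2.resize(v,None,fx=4,fy=4,interpolation=cv2.INTER_CUBIC)
for a in [(0,0,.11,.22,.11),(.001,-.115,.065,.082,.11)]+[(x,y,.0265,.0265,.108) for x,y in case]:
    cv2.polylines(v,[(box(*a)*4+2).astype(int)],True,(0,0,255),1)
cv2.imwrite("pics/fit.png",v[540:1140,640:1440])
s=manip.state();T=R.from_quat(np.roll(s["eef_rot"],-1)).as_matrix()
print(s["time_s"],s["tcp_pos"],T)
for p in P: print((np.array([*p,.2])-s["tcp_pos"])@T*1000)
Tx=np.array([-np.sin(th),0]) 
print("tool x heading",np.arctan2(T[1,0],T[0,0]))
E
```

```text
top [[0.5529 0.0275]
 [0.5242 0.0929]
 [0.6177 0.037 ]
 [0.6081 0.1099]]
side [[0.5506 0.0131]
 [0.5283 0.1014]
 [0.6241 0.0284]
 [0.6038 0.1115]]
yaw 0.21539630898795484 t [ 0.5923 -0.0081] 
 [[0.5472 0.02  ]
 [0.531  0.0942]
 [0.6215 0.0362]
 [0.6052 0.1104]] 
res [[-0.0045 -0.0003]
 [ 0.0047 -0.0029]
 [ 0.0005  0.0035]
 [-0.0007 -0.0002]]
1.35 [0.1869 0.5964 0.3039] [[-0.9542  0.2992  0.    ]
 [ 0.2992  0.9542  0.0001]
 [-0.      0.0001 -1.    ]]
[-516.2246 -442.2595  103.9003]
[-478.5138 -376.2754  103.9059]
[-582.2086 -404.5487  103.9044]
[-544.4978 -338.5647  103.9099]
tool x heading 2.837778754830585
```

View pics/fit.png

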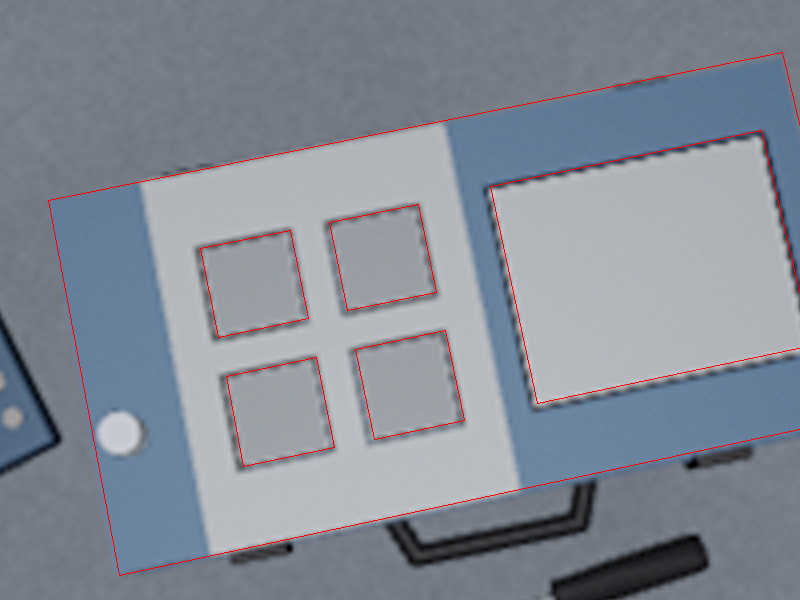

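The red overlay matches the plates, door and case edges to about 2 mm, so the pose holds. I close the jaw and travel at height towards plate 4.

Emit:
play_rows([
  [-42,-26,0,0,0,0],
  [-84,-52,0,0,0,0],
  [-126,-78,0,0,0,0],
  [-168,-104,0,0,0,0],
  [-210,-130,0,0,0,0],
  [-252,-156,0,0,0,0],
  [-294,-182,0,0,0,0],
  [-336,-208,0,0,0,0],
], jaw=0, squeeze=20)

```text
time_s: 2.15
tcp_pos: [0.4464, 0.2957, 0.3041]
eef_rot: [0.0, 0.151, 0.988, 0.0]
force: [0.8, 1.1, -0.3]
width: -0.0003
finger_force: 0.0
```

Emit:
play_rows([
  [-42,-26,0,0,0,-0.1],
  [-84,-52,0,0,0,-0.2],
  [-126,-78,0,0,0,-0.3],
  [-168,-104,0,0,0,-0.4],
  [-208,-130,0,0,0,-0.5],
  [-208,-130,20,0,0,-0.52],
  [-208,-130,40,0,0,-0.52],
  [-208,-130,60,0,0,-0.52],
])

```text
time_s: 2.95
tcp_pos: [0.6051, 0.1106, 0.2431]
eef_rot: [0.0, -0.107, 0.994, 0.0]
force: [-0.1, 0.2, -0.3]
width: 0.0004
finger_force: 0.0
```

```bash
cat > g.py <<'E'
from h import *
from scipy.spatial.transform import Rotation as R
np.set_printoptions(precision=4,suppress=True)
P=np.array([[.5472,.02],[.531,.0942],[.6215,.0362],[.6052,.1104]])
s=manip.state();T=R.from_quat(np.roll(s["eef_rot"],-1)).as_matrix()
print(s["time_s"],s["tcp_pos"],s["force"],s["width"],"heading",np.arctan2(T[1,0],T[0,0])-np.pi)
for i,p in enumerate(P): print(i+1,(np.array([*p,.181])-s["tcp_pos"])@T*1000)
E
python3 g.py
```

```text
2.95 [0.6051 0.1106 0.2431] [-0.142   0.2459 -0.2794] 0.00035420754929096074 heading -6.0678795402865475
1 [ 75.9254 -76.1311  62.0933]
2 [75.8988 -0.1832 62.0981]
3 [ -0.1202 -76.1791  62.111 ]
4 [-0.0491 -0.2098 62.1158]
```

Emit:
play_rows([
  [0,0,25,0,0,0],
  [0,0,45,0,0,0],
  [0,0,55,0,0,0],
  [0,0,59,0,0,0],
  [0,0,61,0,0,0],
  [0,0,62,0,0,0],
  [0,0,63,0,0,0],
  [0,0,63,0,0,0],
])

```text
time_s: 3.75
tcp_pos: [0.605, 0.1112, 0.1814]
eef_rot: [0.0, -0.108, 0.994, 0.0]
force: [0.5, 0.3, 0.5]
width: 0.0
finger_force: 0.0
```

Emit:
play_rows([
  [0,0,1,0,0,0],
  [0,0,2,0,0,0],
  [0,0,2,0,0,0],
])

```text
time_s: 4.05
tcp_pos: [0.6051, 0.1112, 0.1807]
eef_rot: [0.001, -0.108, 0.994, -0.0]
force: [-5.1, -1.3, 15.3]
width: 0.0001
finger_force: 7.6
```

Plate 4 holds at 15 N, well above the 3.5 N friction, with the tip still at rest level, so it is blind. Next is plate 3.

Emit:
play_rows([
  [0,0,-12,0,0,0],
  [0,0,-22,0,0,0],
  [0,-25,-22,0,0,0],
  [0,-51,-22,0,0,0],
  [0,-76,-22,0,0,0],
  [0,-76,-12,0,0,0],
  [0,-76,-5,0,0,0],
  [0,-76,-3,0,0,0],
])

```text
time_s: 4.85
tcp_pos: [0.6208, 0.0376, 0.181]
eef_rot: [-0.001, -0.108, 0.994, 0.0]
force: [0.2, 0.5, 0.6]
width: 0.0002
finger_force: 0.0
```

Emit:
play_rows([
  [0,0,1,0,0,0],
  [0,0,2,0,0,0],
  [0,0,3,0,0,0],
  [0,0,4,0,0,0],
  [0,0,4,0,0,0],
])

```text
time_s: 5.35
tcp_pos: [0.6214, 0.0372, 0.178]
eef_rot: [0.0, -0.108, 0.994, 0.0]
force: [-0.0, 1.7, 2.0]
width: 0.0002
finger_force: 1.0
```

Plate 3 gives: the tip is 3 mm lower at about 2 N. Pressing it fully in.

Emit:
play_rows([
  [0,0,1,0,0,0],
  [0,0,2,0,0,0],
  [0,0,3,0,0,0],
  [0,0,4,0,0,0],
  [0,0,5,0,0,0],
  [0,0,6,0,0,0],
  [0,0,7,0,0,0],
  [0,0,7,0,0,0],
])

```text
time_s: 6.15
tcp_pos: [0.6214, 0.0369, 0.1725]
eef_rot: [0.001, -0.108, 0.994, -0.0]
force: [-4.0, 3.3, 19.4]
width: 0.0
finger_force: 9.4
```

At the stop: 19 N, with the tip 8.3 mm below rest level. I hold briefly, then lift away.

Emit:
play_rows([
  [0,0,0,0,0,0],
  [0,0,0,0,0,0],
  [0,0,0,0,0,0],
  [0,0,-10,0,0,0],
  [0,0,-30,0,0,0],
  [0,0,-60,0,0,0],
  [0,0,-100,0,0,0],
  [0,0,-140,0,0,0],
])

```text
time_s: 6.95
tcp_pos: [0.621, 0.0366, 0.3119]
eef_rot: [-0.001, -0.108, 0.994, -0.0]
force: [0.4, -0.3, 0.6]
width: -0.0001
finger_force: 0.0
```

Emit:
play_rows([
  [0,40,0,0,0,0],
  [0,80,0,0,0,0],
  [0,120,0,0,0,0],
  [0,160,0,0,0,0],
  [0,200,0,0,0,0],
  [0,200,0,0,0,0],
  [0,200,0,0,0,0],
])

```text
time_s: 7.65
tcp_pos: [0.5781, 0.2327, 0.3106]
eef_rot: [-0.0, -0.109, 0.994, -0.0]
force: [-0.0, -1.0, 0.3]
width: 0.0002
finger_force: 0.0
```

```bash
python3 - <<'E'
from h import *
a=manip.get_image("side");save(a,"s1.png")
print(manip.state()["tcp_pos"],manip.state()["force"])
E
```

```text
[0.5783395  0.23192236 0.31068607] [ 0.22957211  0.25650629 -0.05869487]
```

View pics/s1.png

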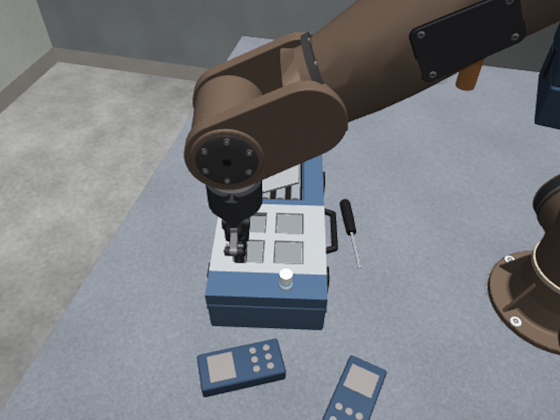

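The side view shows the door standing open at (285,180) with the compartment visible. The vial (286,278), meter (241,366) and screwdriver (350,230) are where they began, and the hand is clear. The bottle is hidden behind the arm here, but the hand never went near it.

```bash
python3 -c "
from workcell import manip
print(manip.sign_off())"
```

```text
the job is handed in; nothing more can be done
None
```

The catch was under plate 3: I pressed it in to its stop, the door lifted by itself, the hand is clear, and the job is handed in (no verdict came back).

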